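Load a bottle cap into the spring-fed cap feeder

TASK

At this sample intake table, load the blue bottle cap, top side up, into the spring-fed cap feeder: set it in the flared mouth on the yellow follower, push it down against the spring until its top is below the two black catches and they hold it there, then let go. Leave the orange cap where it stands.

Things in the scene. Friction and masses are not known exactly. Their poses are not given: they have to be found in the camera images.
- cap_blue: Dark blue ribbed bottle cap: a closed disc 54 mm in diameter, 26 mm high, flat top, about 40 g, standing top up on the table. Origin: centre of its underside; z up along its axis. Round: grasp it at any yaw across the diameter, by its upper 13 mm so that its lower part can enter the mouth.
- cap_orange: Orange cap of the same shape and size (54 mm across, 26 mm high), a bystander to be left standing. Origin: centre of its underside. (A smaller white cap, 42 mm across, 16 mm high, also stands about, not listed.)
- feeder: Fixed white upright tube on a dark 120 x 120 x 10 mm base. Origin: on the tube's axis at table height; z up. Rim 120 mm above it. Slippery steel mouth 76 mm wide at the rim, 58 mm from 16 mm below it. Two black sprung catches on its +y and -y sides, tips 46 mm apart, flat undersides 18 mm below the rim: they give way to a cap pushed down and spring back once its top is 21 to 25 mm below the rim.
- follower (a joint): Yellow 52 mm disc in the feeder that carries the caps, on a vertical spring. Value in m: 0 at the top (its surface 4 mm below the rim), growing downward to 0.052 (stop). The spring pushes up with 5 N at the top, 8 N at the bottom; pushing a cap past the catches takes 5 to 10 N in all. It returns to 0 if no cap is held; with a cap held under the catches it rests at about 0.040.
Things that resemble listed ones, but are neither listed nor needed, are in the scene too. Several things have the shape of the cap_blue; the one meant has the colours described above.

How it is judged:
By the outcome, as a careful person would: the job done as asked, in the order asked, and still so for the second after the job is handed in, with the robot touching nothing.
It also fails if it takes over 45 s, if anything falls off the work surface, if the arm or the gripper's body presses on something with over 40 N, if the wrist force passes 120 N, or if a joint passes its speed limit or range.

ROBOT

A 6-joint arm with a two-finger parallel gripper is mounted at the origin on the work surface. World frame = base frame: x ahead of the robot, y to its left, z up, the work surface at z = 0. Lengths are in m, angles in rad, forces in N, time in s.
With the tool pointing down it reaches from about 0.25 to 0.775 m from the base axis. Payload 4 kg.
Tool frame: the origin (TCP) lies midway between the tips of the shut fingers; the grasp point (between the pads) lies 19 mm behind it; z points along the fingers, x is the direction in which the jaws open and shut, and the axes are right-handed (so a half turn about z gives the same grasp; the last joint's range is limited). The gripper opens to 94 mm and grips with 3 to 60 N. Pads are 16 mm wide; open, the fingers measure 119 mm over their backs; the gripper's body (75 mm by 177 mm) begins 78 mm behind the grasp point.
Start: joints at [-1.286, 0.087, 1.371, -0, 1.684, -0.103], TCP at [0.208, -0.509, 0.206] pointing down, gripper open.
Joint ranges: [-3.1, 3.1], [-0.76, 2.03], [0.27, 2.55], [-1.08, 4.22], [0.17, 2.65], [-2.57, 2.57]. Speed limits (rad/s): [2.79, 2.79, 3.14, 3.14, 3.14, 3.14].

INTERFACE

Orientations are given as [roll, pitch, yaw] about the fixed x, y, z axes, in that order (R = Rz(yaw) Ry(pitch) Rx(roll)).
In Python, from bench import robot, eyes, close_job gives the robot as it stands.
- The arm moves only by the shell command python3 -m jog 'ROWS'. ROWS is JSON, a list of rows, each a list of 3 entries, a list of its own where there are three numbers: the turn, a rotation vector about the tool's x, y, z in degrees, then the shift along the tool's x, y, z in mm, then the closure, from -1 (fully open) to 1 (shut). In form: [[[wx, wy, wz], [x, y, z], claw], ...]. A call has 1 to 5 rows; each row is the pose to reach, as a shift and turn from the pose commanded when the call began, along the tool's axes at that moment; what a row does not reach only later rows make up. A row lasts 1/10 s, in which the tool goes at most 50 mm and 8.59 degrees, less where a joint would pass 70% of its speed; a pose out of reach is approached as far as the arm can. A call with a gripper value outside its range is refused whole. The fingers move at their own pace and stop on an object; the grip force is fixed at half the most. Time passes only in rows, so rows that repeat a pose let the fingers close. It gives the time, the measured TCP pose, the force and the opening at its end, in the units of the state.
- robot.get_obs(): the state, without advancing time (a new reading comes with each control period).
- eyes.snapshot(name): name is "side" or "top" or "wrist"; returns (picture, depth): 400x640x3 uint8, red, green, blue; 400x640 float32, m along the optical axis (not along the pixel's ray), 0 where there is no reading.
- eyes.camera_params(name): a dict with "mtx" (3x3 intrinsics, pixels), "world_to_cam" (4x4, takes a point from world to camera coordinates). Camera axes: x right, y up, looking along -z (the intrinsics and any distortion apply to the point x, -y, -z); pixel columns grow to the right and rows downward; lengths in m; the calibration is good to about 2 mm. A picture is of the moment at which its call begins: read the wrist's pose just before it. camera_params takes no time and is no camera call; for the wrist camera it gives the pose at the moment of the call.
- close_job(): hands the job in, once; it reports no verdict.
The state is a dict: "time": time; "joint_positions": joint angles; "qvel": joint speeds; "joint_torque": joint torques, N m; "tool_pos": TCP position; "ee_rot": TCP orientation; "wrist_force": force on the tool from outside, world axes, zero at the start; "wrist_torque": the same for the moment, N m; "width": finger opening in m.
Only numpy, scipy, OpenCV 4.12 (cv2) and the standard library are available. Lean on these libraries where they do the work, as an engineer would, in place of code of your own. Each camera call takes 0.05 s, during which the arm holds its last target. There are 200 camera calls.

## Working session

There is one attempt and no reset: what is moved stays moved. The work goes in short steps, Python scripts to look and compute and a shell command to move; the robot and the scene stay as the last step left them, time stands still between calls to the robot, and variables do not carry over. Pictures are saved under pics/ and viewed, about 8 in all and at most 12, crops included, and the job is handed in when it is done.

```bash
mkdir -p pics; cat > h.py <<'E'
import numpy as np, cv2
from bench import robot, eyes, close_job
def snap(name,fn=None):
    P=eyes.camera_params(name); im,d=eyes.snapshot(name)
    if fn: cv2.imwrite('pics/'+fn,cv2.cvtColor(im,cv2.COLOR_RGB2BGR))
    return im,d,P
def ray(P,u,v):
    P_=np.array(P['world_to_cam']); K=np.array(P['mtx']); R=P_[:3,:3];t=P_[:3,3]
    p=np.linalg.inv(K)@[u,v,1]; p=np.array([p[0],-p[1],-p[2]])
    return -R.T@t, R.T@p
def onplane(P,u,v,z):
    c,r=ray(P,u,v); return c+r*(z-c[2])/r[2]
def cloud(P,d):
    h,w=d.shape; u,v=np.meshgrid(np.arange(w),np.arange(h)); M=np.array(P['world_to_cam'])
    q=np.stack([u.ravel(),v.ravel(),np.ones(h*w)])
    p=np.linalg.inv(np.array(P['mtx']))@q*d.ravel(); p[1]*=-1;p[2]*=-1
    return (M[:3,:3].T@(p-M[:3,3:])).T.reshape(h,w,3)
E
python3 - <<'E'
from h import *
im,d,P=snap('top','top0.png'); im2,d2,P2=snap('side','side0.png')
print(P.keys(),robot.get_obs())
np.savez('s0.npz',im=im,d=d,im2=im2,d2=d2)
cv2.imwrite('pics/both0.png',np.vstack([cv2.resize(cv2.imread('pics/'+f),(480,300)) for f in('top0.png','side0.png')]))
E
```

```text
dict_keys(['mtx', 'world_to_cam']) {'time': 0.1, 'joint_positions': array([-1.28608269e+00,  8.79057050e-02,  1.37207639e+00, -2.60005875e-05,
        1.68357810e+00, -1.03110517e-01]), 'qvel': array([-0.0009924 , -0.00065904, -0.0041409 , -0.00032136,  0.00115169,
        0.00078038]), 'joint_torque': array([ 2.24726224e-03, -3.41254628e+01, -3.03300047e+01,  7.21234689e-02,
        3.04256938e-02, -1.05441648e-04]), 'tool_pos': array([ 0.20784303, -0.5086992 ,  0.20442132]), 'ee_rot': array([-3.14141584e+00,  1.95974868e-03, -1.18297490e+00]), 'wrist_force': array([ 0.41170191, -0.503492  , -1.3208346 ]), 'wrist_torque': array([ 0.02593655, -0.02793425,  0.02317933]), 'width': 0.09393634459131331}
```

View pics/top0.png

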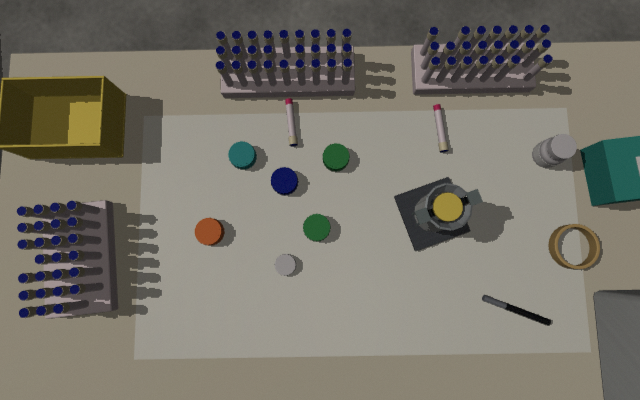

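View pics/side0.png

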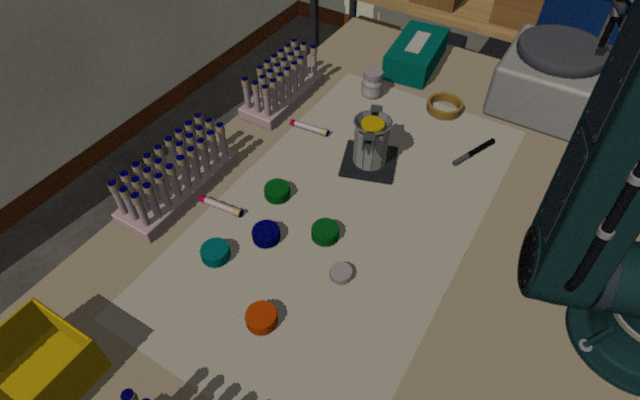

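Top view: the blue cap is at (285,181), with teal at (242,155) and green at (336,157) beside it. The orange cap is at (209,232), and the feeder's yellow follower at (448,208). Side view: blue (266,234), follower (373,124).

```bash
python3 - <<'E'
from h import *
s=np.load('s0.npz')
def cen(im,lo,hi,box):
    hsv=cv2.cvtColor(im,cv2.COLOR_RGB2HSV); m=cv2.inRange(hsv,lo,hi); k=np.zeros_like(m); x0,y0,x1,y1=box; k[y0:y1,x0:x1]=1
    m=m*k; n,l,st,c=cv2.connectedComponentsWithStats(m); i=1+np.argmax(st[1:,4]); return c[i],st[i],l==i
for cam,im,d,bb in(('top',s['im'],s['d'],dict(blue=(265,160,305,200),yel=(420,180,480,240),teal=(225,140,260,172),gr=(320,140,352,172),gr2=(302,212,332,243),org=(190,215,228,248))),
                ('side',s['im2'],s['d2'],dict(blue=(245,215,290,250),yel=(355,110,392,140),org=(240,295,285,340)))):
    P=eyes.camera_params(cam); C=cloud(P,d)
    R={'blue':((110,100,40),(130,255,255),.026),'yel':((20,100,60),(35,255,255),.116),'teal':((80,80,30),(100,255,255),.026),'gr':((45,80,30),(75,255,255),.026),'gr2':((45,80,30),(75,255,255),.026),'org':((3,120,60),(15,255,255),.026)}
    for k,b in bb.items():
        lo,hi,z=R[k]; c,st,m=cen(im,lo,hi,b); q=C[m]; q=q[q[:,2]>np.percentile(q[:,2],50)-.004]
        print(cam,k,c.round(1),st,onplane(P,*c,z).round(4),'depth mid',((q.min(0)+q.max(0))/2).round(4),np.ptp(q,0).round(3))
    # rim
    Q=C.reshape(-1,3)[(C.reshape(-1,3)[:,2]>.112)&(C.reshape(-1,3)[:,2]<.135)]; 
    np.save(cam+'rim.npy',Q)
E
python3 - <<'E'
import numpy as np
for c in('top','side'):
    Q=np.load(''+c+'rim.npy');print(c,len(Q),np.median(Q,0))
E
```

```text
top blue [283.6 180. ] [271 167  27  27 544] [0.6485 0.1482 0.026 ] depth mid [0.5814 0.1231 0.4308] [0.188 0.102 0.816]
top yel [447.4 206.6] [433 192  30  30 699] [ 0.5775 -0.1511  0.116 ] depth mid [ 0.5447 -0.0528  0.4754] [0.114 0.25  0.727]
top teal [241.9 154.9] [229 142  27  27 589] [0.7023 0.2331 0.026 ] depth mid [0.6089 0.166  0.4307] [0.243 0.188 0.817]
top gr [335.5 156.8] [323 144  26  27 569] [0.6947 0.0424 0.026 ] depth mid [0.6048 0.0444 0.4307] [0.235 0.056 0.817]
top gr2 [316.3 227.1] [303 214  27  27 568] [0.5521 0.0837 0.026 ] depth mid [0.5331 0.0842 0.4309] [0.091 0.052 0.816]
top org [208.  230.9] [195 218  27  27 583] [0.5481 0.2995 0.026 ] depth mid [0.5309 0.199  0.4309] [0.087 0.254 0.816]
side blue [265.2 233.3] [252 220  28  28 614] [0.6425 0.1584 0.026 ] depth mid [0.4601 0.3614 0.3887] [0.428 0.473 0.737]
side yel [372.3 123.7] [360 115  26  19 363] [ 0.5744 -0.1439  0.116 ] depth mid [0.4242 0.2094 0.4332] [0.356 0.777 0.648]
side org [261.1 317.4] [245 300  33  36 929] [0.5426 0.3079 0.026 ] depth mid [0.4104 0.4379 0.3888] [0.328 0.321 0.737]
top 4625 [ 0.58910725 -0.12829451  0.11359736]
side 2544 [ 0.34343547 -0.45534807  0.12282273]
```

```bash
cat >> h.py <<'E'
from scipy.spatial.transform import Rotation as Ro
def delta(p,yaw,o=None):
    o=o or robot.get_obs(); R=Ro.from_euler('xyz',o['ee_rot']); T=Ro.from_euler('xyz',[np.pi,0,yaw])
    print('turn',(R.inv()*T).as_rotvec(degrees=True).round(1),'shift',(R.inv().apply(np.array(p)-o['tool_pos'])*1e3).round(1))
E
python3 -m jog '[[[0,0,-8],[-27,-41,0],-1],[[0,0,-16],[-55,-81,0],-1],[[0,0,-24],[-82,-122,0],-1],[[0,0,-32],[-109,-162,0],-1],[[0,0,-40],[-136,-202,0],-1]]'
python3 -c "
from h import *
delta([.648,.149,.15],0)"
```

```text
time: 0.6
tool_pos: [0.3441, -0.305, 0.205]
ee_rot: [-3.141, 0.0, -0.48]
wrist_force: [0.1, -0.3, 1.2]
width: 0.0938
turn [ -0.    0.  -27.5] shift [  60.1 -543.    55.2]
```

```bash

python3 -m jog '[[[0,0,-6],[5,-48,0],-1],[[0,0,-12],[10,-96,0],-1],[[0,0,-18],[16,-144,0],-1],[[0,0,-24],[21,-192,0],-1],[[0,0,-27.5],[27,-240,0],-1]]'
python3 -c "
from h import *
delta([.648,.149,.15],0)"
```

```text
time: 1.1
tool_pos: [0.4798, -0.1052, 0.2051]
ee_rot: [3.141, 0.0, -0.002]
wrist_force: [1.0, 0.3, -0.4]
width: 0.0943
turn [ 0.   0.  -0.1] shift [ 167.8 -254.5   55. ]
```

```bash

python3 -m jog '[[[0,0,0],[26,-40,0],-1],[[0,0,0],[52,-80,0],-1],[[0,0,0],[78,-120,0],-1],[[0,0,0],[104,-160,0],-1],[[0,0,0],[130,-195,0],-1]]'
python3 -m jog '[[[0,0,0],[20,-30,15],-1],[[0,0,0],[34,-55,45],-1],[[0,0,0],[34,-55,55],-1],[[0,0,0],[34,-55,55],-1]]'
python3 -c "
from h import *
im,d,P=snap('wrist','w1.png')
hsv=cv2.cvtColor(im,cv2.COLOR_RGB2HSV); m=cv2.inRange(hsv,(110,100,40),(130,255,255))
n,l,st,c=cv2.connectedComponentsWithStats(m); i=1+np.argmax(st[1:,4]); print(st[i],c[i],onplane(P,*c[i],.026))
cs,_=cv2.findContours((l==i).astype(np.uint8),0,1); h=cv2.convexHull(max(cs,key=len)); 
W=np.array([onplane(P,*p[0],.026)[:2] for p in h],np.float32); print(cv2.minEnclosingCircle(W))
print(robot.get_obs()['tool_pos'])"
```

```text
time: 1.6
tool_pos: [0.6107, 0.0895, 0.2047]
ee_rot: [3.142, 0.001, -0.004]
wrist_force: [0.9, -0.2, 0.3]
width: 0.0943
time: 2.0
tool_pos: [0.6427, 0.142, 0.1465]
ee_rot: [3.14, 0.007, -0.004]
wrist_force: [-0.2, -0.2, 0.2]
width: 0.0942
[ 303  157   53   55 2272] [328.78609155 184.32086268] [0.64941528 0.15069411 0.026     ]
((0.6493518948554993, 0.15021374821662903), 0.02781909517943859)
[0.64353192 0.14140757 0.14895265]
```

View pics/w1.png

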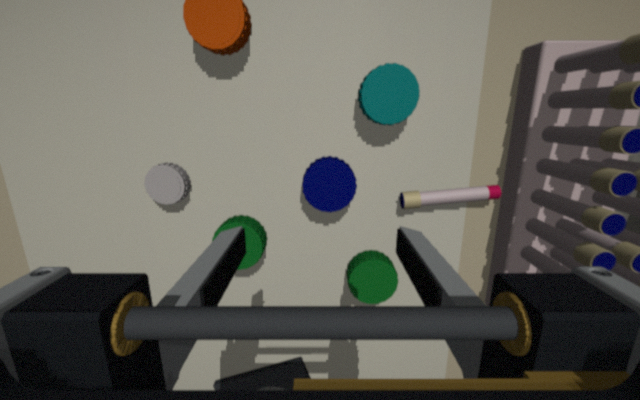

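The wrist view shows the blue cap at (329,184), clear of its neighbours on the jaw axis. Going down over it.

```bash

python3 -m jog '[[[0,0,0],[6,-9,25],-1],[[0,0,0],[6,-9,65],-1],[[0,0,0],[6,-9,100],-1],[[0,0,0],[6,-9,120],-1],[[0,0,0],[6,-9,120],-1]]'
python3 -c "
from h import *
delta([.6494,.1502,.014],0)"
```

```text
time: 2.55
tool_pos: [0.6484, 0.1491, 0.0281]
ee_rot: [3.14, 0.005, -0.007]
wrist_force: [-0.6, -0.2, 0.1]
width: 0.094
turn [ 0.1  0.3 -0.4] shift [ 1.1 -1.1 14.1]
```

```bash

python3 -m jog '[[[0,0,0],[1,-1,8],-1],[[0,0,0],[1,-1,13],-1],[[0,0,0],[1,-1,14],-1],[[0,0,0],[1,-1,14],0.2],[[0,0,0],[1,-1,14],1]]'
python3 -m jog '[[[0,0,0],[0,0,0],1],[[0,0,0],[0,0,0],1],[[0,0,0],[0,0,0],1],[[0,0,0],[0,0,0],1],[[0,0,0],[0,0,0],1]]'
```

```text
time: 3.05
tool_pos: [0.6521, 0.1521, 0.0173]
ee_rot: [-3.141, -0.001, -0.005]
wrist_force: [0.7, -0.8, -0.5]
width: 0.0814
time: 3.55
tool_pos: [0.6516, 0.152, 0.0165]
ee_rot: [3.142, -0.0, -0.005]
wrist_force: [-0.8, -0.4, 0.4]
width: 0.0531
```

```bash

python3 -m jog '[[[0,0,0],[0,0,-20],1],[[0,0,0],[0,0,-60],1],[[0,0,0],[0,0,-105],1],[[0,0,0],[0,0,-150],1],[[0,0,0],[0,10,-190],1]]'
python3 -m jog '[[[0,0,0],[-8,40,-20],1],[[0,0,0],[-16,80,-30],1],[[0,0,0],[-24,120,-40],1],[[0,0,0],[-32,160,-40],1],[[0,0,0],[-40,200,-40],1]]'
python3 -m jog '[[[0,0,0],[-8,40,0],1],[[0,0,0],[-16,80,0],1],[[0,0,0],[-24,120,0],1],[[0,0,0],[-30,150,0],1],[[0,0,0],[-30,150,0],1]]'
python3 -c "
from h import *
robot.get_obs()
im,d,P=snap('wrist','w2.png')
hsv=cv2.cvtColor(im,cv2.COLOR_RGB2HSV); m=cv2.inRange(hsv,(20,100,60),(35,255,255))
n,l,st,c=cv2.connectedComponentsWithStats(m)
for i in np.argsort(-st[1:,4])[:3]+1: print(st[i],c[i],onplane(P,*c[i],.116))
print(robot.get_obs()['tool_pos'],robot.get_obs()['width'])"
```

```text
time: 4.05
tool_pos: [0.6514, 0.143, 0.2089]
ee_rot: [-3.141, -0.002, -0.003]
wrist_force: [-0.2, 0.8, -0.9]
width: 0.0534
time: 4.55
tool_pos: [0.6102, -0.0593, 0.2471]
ee_rot: [3.141, -0.001, -0.005]
wrist_force: [-0.5, -0.7, -0.9]
width: 0.0533
time: 5.05
tool_pos: [0.5786, -0.2116, 0.2459]
ee_rot: [3.14, 0.001, -0.011]
wrist_force: [0.9, 0.7, -0.2]
width: 0.0529
[ 199  371  348   18 3478] [388.35020127 380.73691777] [ 0.65878395 -0.45432004  0.116     ]
[ 293  102   55   56 2345] [319.91257996 129.71641791] [ 0.57795835 -0.15020566  0.116     ]
[198 292  24  64 472] [205.42372881 322.94915254] [ 0.44176464 -0.36882112  0.116     ]
[ 0.57918349 -0.2093735   0.24606384] 0.0531197310736579
```

View pics/w2.png

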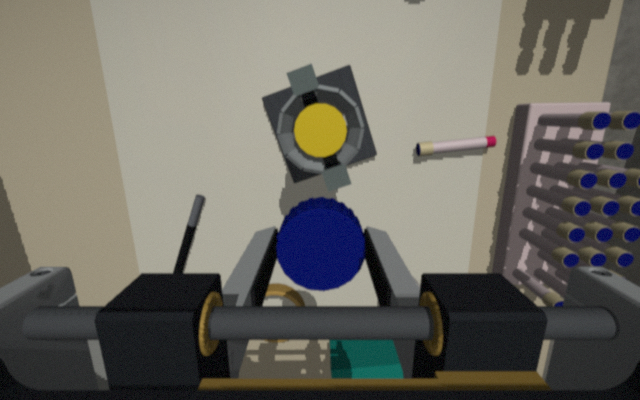

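The wrist view shows the follower at (320,130), with the catches above and below it, tilted about 18°. The cap is held level at (321,244). Feeder axis is about (0.578, -0.150), which agrees with the top view.

```bash

python3 -m jog '[[[0,0,0],[-1,-35,0],1],[[0,0,0],[-1,-60,20],1],[[0,0,0],[-1,-60,60],1],[[0,0,0],[-1,-60,80],1],[[0,0,0],[-1,-60,80],1]]'
python3 -c "
from h import *
delta([.578,-.1495,.131],0)"
```

```text
time: 5.6
tool_pos: [0.5771, -0.145, 0.1621]
ee_rot: [-3.138, 0.008, -0.003]
wrist_force: [-1.0, 1.1, 0.2]
width: 0.0531
turn [-0.2  0.4 -0.1] shift [ 1.2  4.6 31.1]
```

```bash

python3 -m jog '[[[0,0,0],[1,2,6],1],[[0,0,0],[1,3,12],1],[[0,0,0],[1,3,16],1],[[0,0,0],[1,3,16],1]]'
python3 -c "
from h import *
delta([.578,-.1495,.131],0)"
```

```text
time: 6.0
tool_pos: [0.5802, -0.1508, 0.1506]
ee_rot: [3.142, -0.0, -0.005]
wrist_force: [-0.5, 0.7, -0.8]
width: 0.0532
turn [ 0.  -0.  -0.3] shift [-2.2 -1.3 19.6]
```

```bash

python3 -m jog '[[[0,0,0],[-2,0,6],1],[[0,0,0],[-2,0,10],1],[[0,0,0],[-2,0,14],1],[[0,0,0],[-2,0,14],1]]'
python3 -m jog '[[[0,0,0],[0,0,2],1],[[0,0,0],[0,0,4],1],[[0,0,0],[0,0,4],1]]'
python3 -c "
from h import *
delta([.578,-.1495,.131],0)"
```

```text
time: 6.4
tool_pos: [0.5776, -0.1505, 0.1355]
ee_rot: [-3.141, 0.002, -0.005]
wrist_force: [0.1, -0.2, -0.2]
width: 0.0538
time: 6.7
tool_pos: [0.5783, -0.1507, 0.1327]
ee_rot: [3.141, -0.0, -0.005]
wrist_force: [0.4, 0.1, 0.6]
width: 0.0534
turn [ 0.  -0.  -0.3] shift [-0.3 -1.2  1.7]
```

```bash

python3 -m jog '[[[0,0,0],[0,0,1],1],[[0,0,0],[0,0,2],1],[[0,0,0],[0,0,2],1]]'
python3 -m jog '[[[0,0,0],[0,0,1],1],[[0,0,0],[0,0,2],1],[[0,0,0],[0,0,2],1]]'
```

```text
time: 7.0
tool_pos: [0.5784, -0.1508, 0.1314]
ee_rot: [3.141, -0.001, -0.005]
wrist_force: [-0.6, 0.1, 4.4]
width: 0.0531
time: 7.3
tool_pos: [0.5785, -0.1508, 0.1289]
ee_rot: [3.141, -0.001, -0.005]
wrist_force: [-1.2, 0.7, 5.9]
width: 0.0532
```

Contact shows as about 5 N. I'll back off to zero depth and release.

```bash

python3 -m jog '[[[0,0,0],[0,0,-1],1],[[0,0,0],[0,0,-2],1],[[0,0,0],[0,0,-2],0.2],[[0,0,0],[0,0,-2],0],[[0,0,0],[0,0,-2],-0.2]]'
python3 -m jog '[[[0,0,0],[0,0,0],-0.5],[[0,0,0],[0,0,0],-1],[[0,0,0],[0,0,0],-1],[[0,0,0],[0,0,0],-1],[[0,0,0],[0,0,0],-1]]'
python3 -m jog '[[[0,0,0],[0,0,-15],-1],[[0,0,0],[0,0,-40],-1],[[0,0,0],[0,20,-80],-1],[[0,0,0],[0,60,-100],-1],[[0,0,0],[0,60,-100],-1]]'
python3 -c "
from h import *
im,d,P=snap('wrist','w3.png')
hsv=cv2.cvtColor(im,cv2.COLOR_RGB2HSV); m=cv2.inRange(hsv,(110,100,40),(130,255,255)); m[:,480:]=0
n,l,st,c=cv2.connectedComponentsWithStats(m); i=1+np.argmax(st[1:,4])
cs,_=cv2.findContours((l==i).astype(np.uint8),0,1); h=cv2.convexHull(max(cs,key=len))
W=np.array([onplane(P,*p[0],.142)[:2] for p in h],np.float32); print(st[i],c[i],cv2.minEnclosingCircle(W))
im2,_,_=snap('side','s3.png'); cv2.imwrite('pics/c3.png',np.hstack([cv2.resize(cv2.imread('pics/w3.png')[40:240,220:420],(400,400)),cv2.resize(im2[80:200,310:430,::-1],(400,400))]))
delta([.578,-.1505,.16],0)"
```

```text
time: 7.8
tool_pos: [0.5777, -0.1505, 0.1297]
ee_rot: [-3.141, 0.001, -0.005]
wrist_force: [-0.4, -0.6, 0.1]
width: 0.0559
time: 8.3
tool_pos: [0.578, -0.1506, 0.1303]
ee_rot: [-3.142, 0.0, -0.005]
wrist_force: [0.4, -0.5, 0.4]
width: 0.0925
time: 8.8
tool_pos: [0.5792, -0.2153, 0.2365]
ee_rot: [3.135, -0.009, -0.009]
wrist_force: [-0.4, 0.6, -0.3]
width: 0.0939
[ 287   97   63   65 3155] [317.86877971 129.24310618] ((0.5776042342185974, -0.15283983945846558), 0.02772267907857895)
turn [ 0.  -0.1 -0.4] shift [ -0.6 -60.8  71.9]
```

View pics/c3.png

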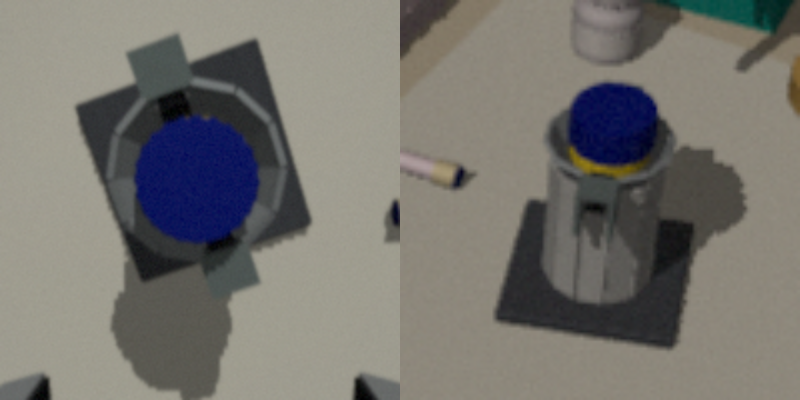

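Both crops show the cap level on the yellow follower and about 2 mm off the tube's axis. Now I'll shut the fingers and press on its middle.

```bash

python3 -m jog '[[[0,0,0],[-1,-20,0],1],[[0,0,0],[-1,-45,10],1],[[0,0,0],[-1,-61,30],1],[[0,0,0],[-1,-61,50],1],[[0,0,0],[-1,-61,60],1]]'
python3 -m jog '[[[0,0,0],[0,0,5],1],[[0,0,0],[0,0,10],1],[[0,0,0],[0,0,15],1],[[0,0,0],[0,0,20],1],[[0,0,0],[0,0,20],1]]'
python3 -c "
from h import *
delta([.578,-.151,.097],0)"
```

```text
time: 9.4
tool_pos: [0.5755, -0.1459, 0.1674]
ee_rot: [-3.139, 0.005, -0.001]
wrist_force: [-0.7, 0.1, -0.1]
width: 0.0572
time: 9.9
tool_pos: [0.5768, -0.1498, 0.1499]
ee_rot: [-3.141, 0.001, -0.005]
wrist_force: [-0.6, 0.4, -0.9]
width: 0.0173
turn [-0.   0.  -0.3] shift [ 1.2  1.2 52.9]
```

```bash

python3 -m jog '[[[0,0,0],[1,1,0],1],[[0,0,0],[1,1,0],1],[[0,0,0],[1,1,0],1],[[0,0,0],[1,1,0],1],[[0,0,0],[1,1,3],1]]'
python3 -m jog '[[[0,0,0],[0,0,5],1],[[0,0,0],[0,0,10],1],[[0,0,0],[0,0,15],1],[[0,0,0],[0,0,20],1],[[0,0,0],[0,0,20],1]]'
```

```text
time: 10.4
tool_pos: [0.5784, -0.1508, 0.1481]
ee_rot: [3.141, -0.001, -0.005]
wrist_force: [-0.6, 0.3, 0.1]
width: 0.0004
time: 10.9
tool_pos: [0.579, -0.1505, 0.1289]
ee_rot: [3.141, -0.003, -0.005]
wrist_force: [0.7, 0.1, 5.9]
width: 0.0004
```

```bash

python3 -m jog '[[[0,0,0],[0,0,4],1],[[0,0,0],[0,0,8],1],[[0,0,0],[0,0,12],1],[[0,0,0],[0,0,15],1],[[0,0,0],[0,0,15],1]]'
python3 -c "
from h import *
delta([.578,-.151,.097],0)"
```

```text
time: 11.4
tool_pos: [0.579, -0.1502, 0.1137]
ee_rot: [-3.141, -0.003, -0.005]
wrist_force: [-0.4, 1.8, 5.4]
width: 0.0005
turn [-0.  -0.2 -0.3] shift [-1.   0.8 16.7]
```

```bash

python3 -m jog '[[[0,0,0],[0,0,3],1],[[0,0,0],[0,0,6],1],[[0,0,0],[0,0,9],1],[[0,0,0],[0,0,12],1],[[0,0,0],[0,0,12],1]]'
python3 -m jog '[[[0,0,0],[0,0,2],1],[[0,0,0],[0,0,4],1],[[0,0,0],[0,0,5],1],[[0,0,0],[0,0,5],1],[[0,0,0],[0,0,5],1]]'
```

```text
time: 11.9
tool_pos: [0.579, -0.1503, 0.1019]
ee_rot: [-3.142, -0.003, -0.005]
wrist_force: [-0.4, 2.3, 6.9]
width: 0.0006
time: 12.4
tool_pos: [0.5791, -0.1503, 0.0973]
ee_rot: [3.142, -0.003, -0.005]
wrist_force: [-1.0, 1.5, 5.7]
width: 0.0007
```

```bash

python3 -m jog '[[[0,0,0],[0,0,2],1],[[0,0,0],[0,0,3],1],[[0,0,0],[0,0,4],1],[[0,0,0],[0,0,4],1],[[0,0,0],[0,0,4],1]]'
python3 -m jog '[[[0,0,0],[0,0,-3],1],[[0,0,0],[0,0,-6],1],[[0,0,0],[0,0,-9],1],[[0,0,0],[0,0,-12],1],[[0,0,0],[0,0,-12],1]]'
```

```text
time: 12.9
tool_pos: [0.5791, -0.1503, 0.0933]
ee_rot: [3.141, -0.003, -0.005]
wrist_force: [-0.9, 0.7, 6.9]
width: 0.0004
time: 13.4
tool_pos: [0.578, -0.1506, 0.1033]
ee_rot: [3.141, 0.0, -0.005]
wrist_force: [0.3, -0.8, -0.7]
width: 0.0007
```

Force has gone to zero at TCP z = 0.103, so the catches are holding the cap. Retracting to look.

```bash

python3 -m jog '[[[0,0,0],[0,0,-15],1],[[0,0,0],[0,0,-50],1],[[0,0,0],[0,0,-95],1],[[0,0,0],[0,30,-130],1],[[0,0,0],[0,65,-140],1]]'
python3 -m jog '[[[0,0,0],[0,0,0],1],[[0,0,0],[0,0,0],1]]'
python3 -c "
from h import *
im,d,P=snap('wrist'); im2,_,_=snap('side'); C=cloud(P,d)
hsv=cv2.cvtColor(im,cv2.COLOR_RGB2HSV); m=cv2.inRange(hsv,(110,100,30),(130,255,255)); m[:,450:]=0
n,l,st,c=cv2.connectedComponentsWithStats(m); i=1+np.argmax(st[1:,4])
q=C[(l==i)&(d>0)]; print(st[i],c[i],np.median(q,0),np.percentile(q[:,2],[5,95]))
A=np.c_[q[:,:2]-q[:,:2].mean(0),np.ones(len(q))]; print('plane',np.linalg.lstsq(A,q[:,2],rcond=None)[0])
v=int(c[i][1]);u=int(c[i][0])
cv2.imwrite('pics/c4.png',np.hstack([cv2.resize(im[max(0,v-90):v+90,u-90:u+90,::-1],(400,400)),cv2.resize(im2[80:200,310:430,::-1],(400,400))]))
print(robot.get_obs()['tool_pos'])"
```

```text
time: 13.9
tool_pos: [0.5796, -0.2159, 0.2506]
ee_rot: [3.137, -0.009, -0.002]
wrist_force: [1.2, -0.7, 1.1]
width: 0.0003
time: 14.1
tool_pos: [0.5776, -0.216, 0.2434]
ee_rot: [-3.141, 0.0, -0.006]
wrist_force: [-0.3, 0.9, -0.9]
width: 0.0007
[ 295  100   54   55 2194] [321.38377393 126.80674567] [ 0.57800995 -0.1520871   0.10307529] [0.10160065 0.10443067]
plane [ 0.00623825 -0.09452641  0.10235792]
[ 0.57736232 -0.21462822  0.24233562]
```

View pics/c4.png

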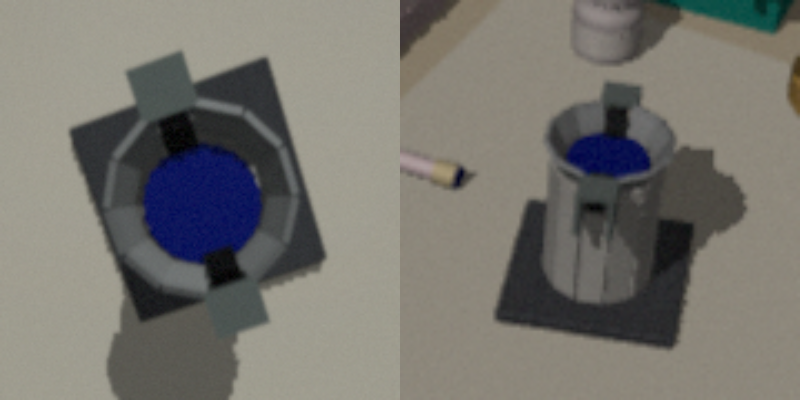

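Both black catches overlap the cap's top. It sits at z ≈ 0.102, the expected 18 mm below the rim, and the orange cap was never approached. Handing in.

```bash
python3 -c "
from h import *
im,d,P=snap('side')
m=cv2.inRange(cv2.cvtColor(im,cv2.COLOR_RGB2HSV),(3,120,60),(15,255,255)); m[:295]=0;m[340:]=0;m[:,:240]=0;m[:,285:]=0
print('orange',np.argwhere(m).mean(0)[::-1]); print(robot.get_obs()['time']); close_job()"
```

```text
orange [261.16111708 317.41568206]
14.25
the job is handed in; nothing more can be done
```

The blue cap is loaded in the feeder, top side up and held under both black catches. I handed the job in at 14.25 s of the 45 s limit.

I gripped the cap by about its upper 10 mm and set it level on the yellow follower. I then let go and pressed its middle with the shut fingers to about 27 mm below the rim; wrist force readings stayed around 5 to 7 N. After that I retracted clear.

**Last checks:**
- **Cap held:** wrist force was zero once the fingers backed off, and both views show the catches over the cap. The median depth reading put its top at about z = 0.103, close to the expected 0.102.
- **Orange cap:** it was at the same pixel in the side view before and after, so it did not move.
- **Disagreement:** a plane fit to the depth readings on the cap's top suggested a tilt of about 5°. The cap looks level in the pictures and the heights spread over only about 3 mm, so I put this down to stray edge readings and did not check it further.

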